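Try the new lid stay

ROBOT

A 6-joint arm with a two-finger parallel gripper is mounted at the origin on a cart in front of the work surface, level with it; the furniture and walls round the work are solid. World frame = base frame: x ahead of the robot, y to its left, z up, the work surface at z = 0. Lengths are in m, angles in rad, forces in N, time in s.
With the tool pointing down it reaches from about 0.325 to 0.775 m from the base axis. Payload 5.5 kg.
Tool frame: the origin (TCP) lies between the finger pads; the fingertips stand 25 mm ahead of it and the grasp point (between the pads) lies 6 mm ahead of it (bot.finger_overhang is the distance from the TCP to the fingertips, in m); z points along the fingers, y is the direction in which the jaws open and shut (so a half turn about z gives the same grasp; the last joint's range is limited). The gripper opens to 88 mm and grips with 3 to 60 N. Pads are 20 mm wide; open, the fingers measure 115 mm over their backs; the gripper's body (75 mm by 178 mm) begins 61 mm behind the grasp point.
Start: joints at [-1.303, 0.091, 1.231, -0, 1.82, -0.057], TCP at [0.191, -0.569, 0.248] pointing down, gripper open.
Joint ranges: [-2.87, 2.87], [-0.86, 2.18], [0.17, 2.46], [-1.51, 4.65], [0.06, 2.69], [-2.65, 2.65]. Speed limits (rad/s): [2.57, 2.57, 3.01, 3.14, 3.14, 3.14].

INTERFACE

Orientations are given as a 3x3 rotation matrix whose columns are the frame's x, y, z axes.
In Python, from plant import bot gives the robot as it stands. Calls block until the motion is done:
- bot.movep(position, orientation): joint-space move of the TCP to a pose.
- bot.move_linear(position, feed=0.15, rot=None, stop_force=None): straight line of the TCP; rot=None keeps the orientation; feed is the mean speed in m/s. With stop_force (N) it stops when the force on the tool has changed by that much, and returns True; else False.
- bot.goto_joints(angles): joint-space move.
- bot.gripper_to(opening): opening from 0.0 (shut) to 1.0 (fully open); the grip force is fixed at half the most; returns when the fingers have stopped.
- bot.dwell(seconds).
- bot.inverse_kinematics(position, orientation): joint angles nearest the present ones, or None.
- bot.sense(): the state.
- bot.camera(name): name is "side" or "top"; returns a dict with "image" (400x640x3 uint8, red, green, blue), "K" (3x3 intrinsics, pixels), "k1" (the pictures are not rectified: a ray, as slopes to the right and down, at radius r is drawn at 1 + k1 r^2 times it, then the intrinsics apply), "origin" and "attitude" of the camera in the world. Camera axes: x right, y down, z forward; pixel columns grow to the right and rows downward; lengths in m; the calibration is good to about 2 mm. A picture is of the moment at which its call begins. There is no depth.
A pose or a line that the arm cannot do raises bot.Unreachable and nothing moves.
- bot.close_job(): hands the job in, once; it reports no verdict.
The state is a dict: "t": time; "joint_positions": joint angles; "joint_vel": joint speeds; "tau": joint torques, N m; "ee_pos": TCP position; "tcp_rot": TCP orientation; "contact_force": force on the tool from outside, world axes, zero at the start; "moment": the same for the moment, N m; "gripper_width": opening from 0.0 (shut) to 1.0 (fully open).
Only numpy, scipy, OpenCV 4.12 (cv2) and the standard library are available. Lean on these libraries where they do the work, as an engineer would, in place of code of your own. Each camera call takes 0.05 s, during which the arm holds its last target.

TASK

A folding stay has just been fitted to the green tool chest and wants trying out. Lift the lid by its black front bar until the stay goes straight and locks, and let go so that the lid stands on its own for at least a second. Then push the red pin at the stay's knuckle downward to break the stay, and let the lid come down until it is fully closed.

Things in the scene. Friction and masses are not known exactly. Their poses are not given: they have to be found in the camera images.
- lid_bar (a point): Middle of the level black bar handle (12 mm round, 90 mm free between its steel arms) on the front of the green lid; turns with the lid and may turn in the grip. y axis along the bar; lid closed: x axis points level to the chest, bar 106 mm above the table, 42 mm in front of the front wall. Hinge line: parallel to the bar, 197 mm along x and 6 mm below. Raised, the bar is about 0.28 m high.
- lid (a joint): Lid angle (rad): 0 closed, about 1.12 standing on the locked stay, 1.14 pulled taut, where it stops. Lid about 0.7 kg, 200 wide, 155 deep, 12 mm thick, on a fixed chest 155 deep, 200 wide, 100 mm high. The hinge is damped: let go with the stay unlocked, the lid sinks shut by itself in about 2 s.
- stay_pin (a point): Middle of the red pin (18 mm round, 50 mm long, level, parallel to the bar) on the stay's knuckle, on the chest's left side as seen from the robot, 46 mm outside the side wall and the lid's edge. Locked: about 120 mm high; a light push of 15 to 30 mm breaks the stay; the pin yields 2 parts down, 1 toward the hinge. The lid then swings down beside it: keep the gripper outside the lid's width.
- stay (a joint): Angle of the stay's lower link, which carries the pin (rad): 0 folded (lid closed), 1.67 stay straight, 1.77 locked on its stop just past straight. Its weighted tail takes it over once the lid is pulled up taut (a firm pull, 10 to 15 N) and let go. Below 1.67 it is not locked.

How it is judged:
On the way:
1. the lid stands up on its locked stay, untouched by the gripper (value of joint stay above 1.7 rad and value of joint lid above 1 rad and contact force between the fingers and anything else below 0.2 N), for 0.5 s.
At the end, for the whole second after the job is handed in: The lid is fully closed again (its joint below 0.04 rad) and at rest, after having stood by itself on the locked stay (value of joint lid below 0.04 rad and velocity of joint lid between -0.05 and 0.05 rad/s); the robot touches nothing.
It also fails if it takes over 51 s, if anything falls off the work surface, if the arm or the gripper's body presses on something with over 40 N, if the wrist force passes 120 N, or if a joint passes its speed limit or range.

## Working session

There is one attempt and no reset: what is moved stays moved. The work goes in short steps, each a Python script; the robot and the scene stay as the last script left them, time stands still between calls to the robot, and variables do not carry over. Pictures are saved under pics/ and viewed, and the job is handed in when it is done.

```bash
ls; mkdir -p pics; python3 - <<'E'
from plant import bot
import cv2,numpy as np,pickle
d={}
for n in("side","top"):
    c=bot.camera(n);d[n]=c
    cv2.imwrite(f"pics/{n}0.png",c["image"][:,:,::-1])
    print(n,c["K"],c["k1"],c["origin"],c["attitude"])
pickle.dump(d,open("c0.pkl","wb"))
s=bot.sense();print(s["t"],s["ee_pos"],s["tcp_rot"],s["contact_force"])
E
```

```text
pics
side [[489.71270462   0.         310.02570731]
 [  0.         489.71270462 197.38267867]
 [  0.           0.           1.        ]] -0.006692325953766637 [0.42805748 0.61888969 0.48345981] [[-0.98876122 -0.05501799  0.13901177]
 [-0.14903676  0.4361373  -0.8874527 ]
 [-0.01180235 -0.89819668 -0.43943535]]
top [[365.83228162   0.         320.74684241]
 [  0.         365.83228162 196.62927323]
 [  0.           0.           1.        ]] -0.06205481794413671 [ 0.39462625 -0.1261209   0.93599447] [[ 0.0226589  -0.98117751  0.19177402]
 [-0.9992247  -0.02840407 -0.02726174]
 [ 0.03219577 -0.19100761 -0.98106041]]
0.1 [ 0.19140511 -0.56842664  0.24663269] [[ 9.47721837e-01  3.19097360e-01 -4.40548866e-04]
 [ 3.19097646e-01 -9.47720429e-01  1.63709787e-03]
 [ 1.04876447e-04 -1.69209151e-03 -9.99998563e-01]] [-0.7838454   0.20565777  1.2153285 ]
```

View pics/side0.png

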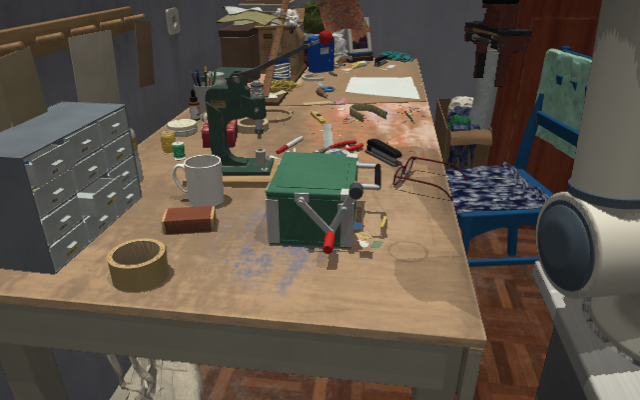

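View pics/top0.png

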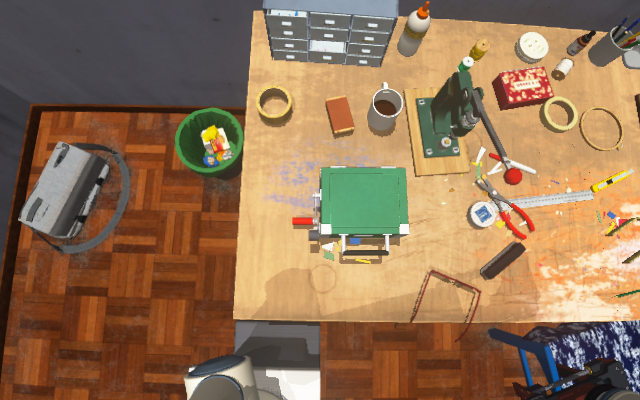

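The chest is at top-image (320-408, 167-237), with the bar around (365, 252) and the red pin around (303, 221). I'll enlarge both views.

```bash
python3 - <<'E'
import cv2
t=cv2.imread("pics/top0.png")[155:275,285:425];cv2.imwrite("pics/tc.png",cv2.resize(t,None,fx=5,fy=5,interpolation=2)[:600,:700])
t=cv2.imread("pics/side0.png")[140:260,255:395];cv2.imwrite("pics/sc.png",cv2.resize(t,None,fx=5,fy=5,interpolation=2))
E
```

```text
(no output)
```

View pics/tc.png

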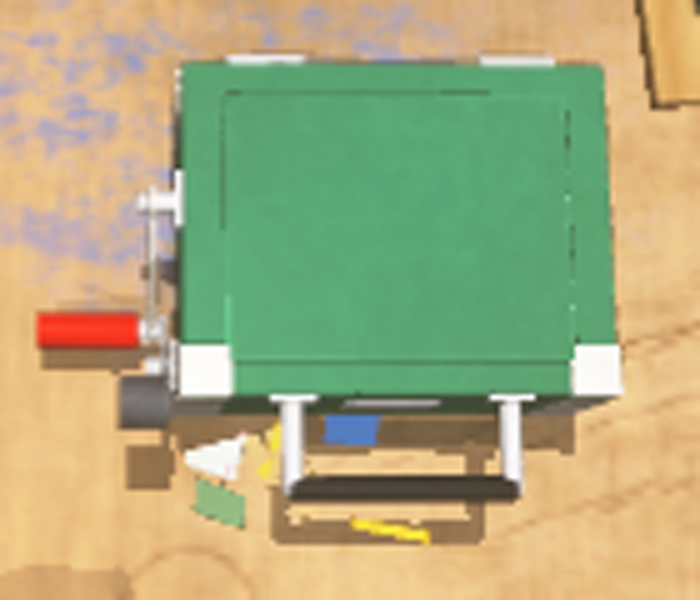

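View pics/sc.png

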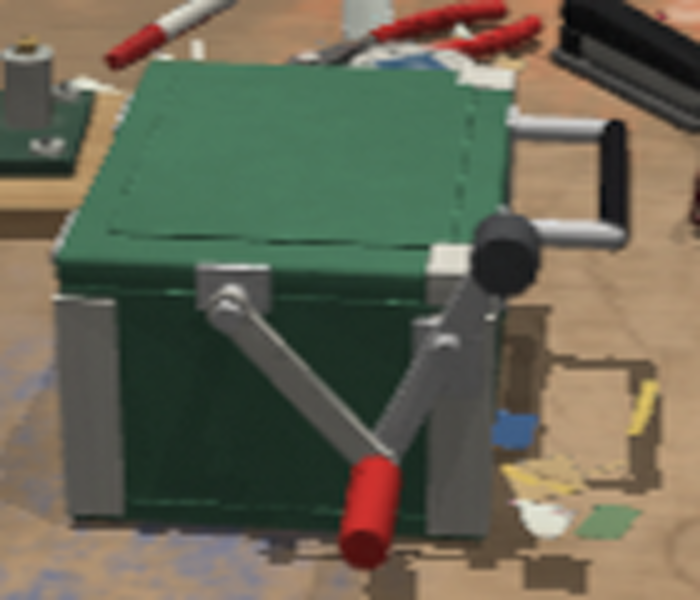

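In the enlarged crops:
- Bar ends are at top (343.0, 252.6) and (388.6, 252.4), and at side (379, 187.6) near and (377.8, 165) far.
- The pin runs from top (292.6, 221) to (312.6, 221), and from side (327.6, 249.6) to (331, 233.6).

```bash
cat > h.py <<'E'
import numpy as np,cv2,pickle
def ray(c,p):
    u=cv2.undistortPoints(np.array([[p]],float),c["K"],np.array([c["k1"],0,0,0,0.]))[0,0]
    d=np.asarray(c["attitude"])@np.array([u[0],u[1],1]);return np.asarray(c["origin"]),d/np.linalg.norm(d)
def plane(c,p,z):
    o,d=ray(c,p);return o+d*(z-o[2])/d[2]
def tri(a,p,b,q):
    o1,d1=ray(a,p);o2,d2=ray(b,q)
    t=np.linalg.lstsq(np.c_[d1,-d2],o2-o1,rcond=None)[0]
    x,y=o1+d1*t[0],o2+d2*t[1];return (x+y)/2,np.linalg.norm(x-y)
def snap(bot,n,tag):
    c=bot.camera(n);cv2.imwrite(f"pics/{tag}.png",c["image"][:,:,::-1]);return c
E
python3 - <<'E'
from h import *
d=pickle.load(open("c0.pkl","rb"));s,t=d["side"],d["top"]
for n,a,b in(("barL",(343,252.6),(379,187.6)),("barR",(388.6,252.4),(377.8,165)),("pinO",(292.6,221),(327.6,249.6)),("pinI",(312.6,221),(331,233.6))):
    print(n,tri(t,a,s,b))
for p in((343,252.6),(388.6,252.4)):print(plane(t,p,.106))
for p in((379,187.6),(377.8,165)):print(plane(s,p,.106))
# lid top corners z=.112? back-left, back-right, front-left, front-right
for z in(.1,.112):
  for p in((180,62),(605,66),(170,395),(622,395)):print(z,plane(t,(285+p[0]/5,155+p[1]/5),z))
E
```

```text
barL (array([ 0.42935071, -0.20237465,  0.10458024]), np.float64(0.001103820638869855))
barR (array([ 0.43313742, -0.30581994,  0.10673658]), np.float64(0.0012674486543108514))
pinO (array([ 0.50794853, -0.08306483,  0.03905926]), np.float64(0.002232373813960042))
pinI (array([ 0.50829659, -0.13230443,  0.04191248]), np.float64(0.0009851004057788773))
[ 0.42984277 -0.20225739  0.106     ]
[ 0.43253674 -0.30596425  0.106     ]
[ 0.42879661 -0.19923381  0.106     ]
[ 0.43378197 -0.30771231  0.106     ]
0.1 [ 0.62853077 -0.14835286  0.1       ]
0.1 [ 0.63323552 -0.3518013   0.1       ]
0.1 [ 0.47095527 -0.1473318   0.1       ]
0.1 [ 0.47598681 -0.35631227  0.1       ]
0.112 [ 0.62517327 -0.14803374  0.112     ]
0.112 [ 0.62981049 -0.34856184  0.112     ]
0.112 [ 0.46985963 -0.14702733  0.112     ]
0.112 [ 0.47481895 -0.35300807  0.112     ]
```

```bash
cat >> h.py <<'E'
yaw=0.026; X=np.array([np.cos(yaw),np.sin(yaw),0]); Y=np.array([-X[1],X[0],0]); Z=np.array([0,0,1.])
bar=np.array([.4312,-.2540,.106]); hinge=bar+.197*X-.006*Z
R=np.c_[Y,X,-Z]
def barpos(a):
    u,z=.197,.006
    return hinge-X*(u*np.cos(a)-z*np.sin(a))+Z*(u*np.sin(a)+z*np.cos(a))
def tcp(a):return barpos(a)+.006*Z
E
python3 - <<'E'
from h import *
from plant import bot
for a in np.linspace(0,1.2,5):print(a,tcp(a),bot.inverse_kinematics(tcp(a),R))
print(bot.inverse_kinematics(tcp(1.14)+[0,0,.08],R))
bot.gripper_to(.35)
bot.movep(bar+[0,0,.09],R)
bot.move_linear(bar+[0,0,.006],feed=.08,stop_force=8)
s=bot.sense();print(s["t"],s["ee_pos"],s["contact_force"],s["gripper_width"])
snap(bot,"side","s1");snap(bot,"top","t1")
a=cv2.imread("pics/s1.png")[120:260,280:460];cv2.imwrite("pics/s1c.png",cv2.resize(a,None,fx=4,fy=4))
E
```

```text
0.0 [ 0.4312 -0.254   0.112 ] [-6.00323277e-01 -1.63367600e-01  1.71913353e+00 -4.44089210e-16
  1.58582673e+00 -6.26323277e-01]
0.3 [ 0.44176826 -0.25372516  0.1699495 ] [-5.88126851e-01 -1.55440254e-01  1.60918752e+00 -4.44089210e-16
  1.68784539e+00 -6.14126851e-01]
0.6 [ 0.46898396 -0.2530174   0.22218658] [-5.58594273e-01 -9.33987504e-02  1.46001884e+00 -4.44089210e-16
  1.77497256e+00 -5.84594273e-01]
0.8999999999999999 [ 0.51041602 -0.25193992  0.26404506] [-5.18279919e-01  1.17743047e-02  1.28364082e+00 -4.44089210e-16
  1.84617752e+00 -5.44279919e-01]
1.2 [ 0.56236341 -0.25058898  0.29178585] [-4.74441288e-01  1.48546938e-01  1.09023626e+00 -4.44089210e-16
  1.90280946e+00 -5.00441288e-01]
[-4.83183745e-01  1.70551516e-01  9.28560658e-01 -4.44089210e-16
  2.04248048e+00 -5.09183745e-01]
3.775 [ 0.43153663 -0.25422721  0.11280048] [ 0.15828776 -0.21287218  0.01520787] 0.34822228753894413
```

View pics/s1c.png

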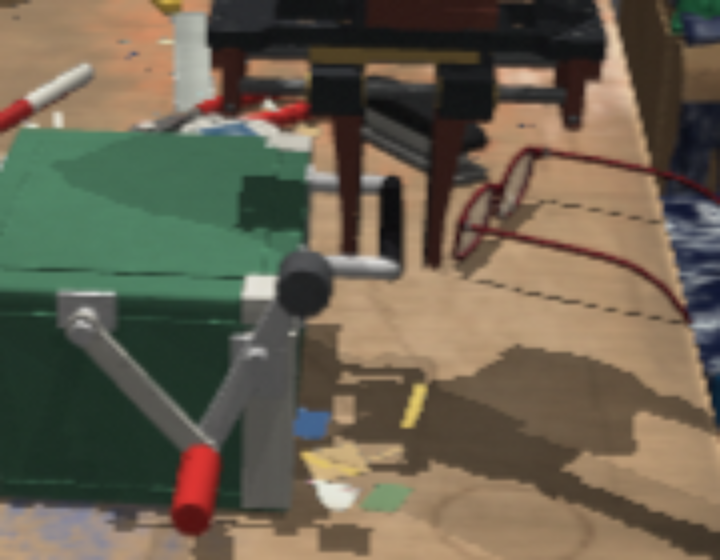

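View pics/t1.png

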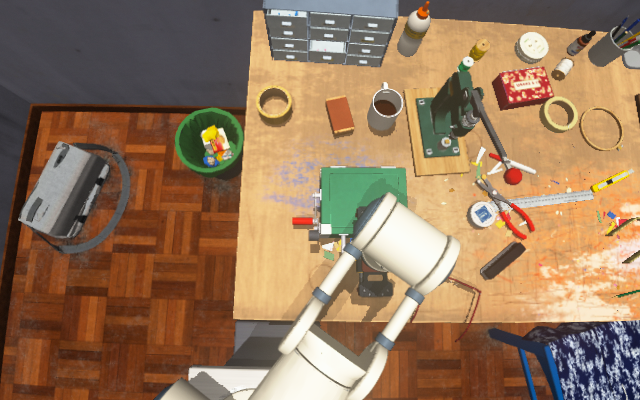

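The fingers straddle the bar: crop x is 350 and 435 for the fingers, with the bar at 392. I'll grip and lift along the arc.

```bash
python3 - <<'E'
from h import *
from plant import bot
bot.gripper_to(0.)
s=bot.sense();print(s["t"],s["ee_pos"],s["contact_force"],s["gripper_width"])
for a in np.linspace(0,1.08,9)[1:]:
    r=bot.move_linear(tcp(a),feed=.08,stop_force=35)
    s=bot.sense();print(round(a,2),r,round(s["t"],2),s["ee_pos"]-tcp(a),s["contact_force"].round(1),s["gripper_width"])
    if r:break
c=snap(bot,"side","s2")
E
```

```text
4.325 [ 0.43211434 -0.25401521  0.11221104] [ 4.29293699 -1.23840295 -2.23178957] 0.12803550130963628
0.14 False 4.81 [ 7.78987216e-04 -3.16833712e-05 -2.53349511e-04] [ 6.1 -0.7 -5. ] 0.12929343301076435
0.27 False 5.29 [ 3.20654295e-04 -4.38618551e-05 -7.23185217e-04] [ 6.2 -2.2 -5.2] 0.12908987271829112
0.4 False 5.78 [-1.86701147e-04 -4.95468775e-05 -4.83959163e-04] [ 3.3 -1.5 -5.3] 0.12793597937912674
0.54 False 6.26 [-5.58949740e-04 -7.34145412e-05  2.88862101e-04] [-3.8 -0.8 -0.7] 0.12768235247096127
0.68 False 6.74 [-0.0011345  -0.00011016  0.00086334] [-7.3 -0.1  1.7] 0.1293796883485403
0.81 False 7.22 [-0.00133791 -0.00011566  0.00205709] [-9.6  0.4  6.1] 0.13110941884019453
0.94 False 7.71 [-0.00133168 -0.00013679  0.00330308] [-10.4   0.5   9.7] 0.13094661638533453
1.08 False 8.19 [-0.0008247  -0.00036448  0.00407406] [-7.7 -0.1 10.5] 0.13028481920884463
```

View pics/s2.png

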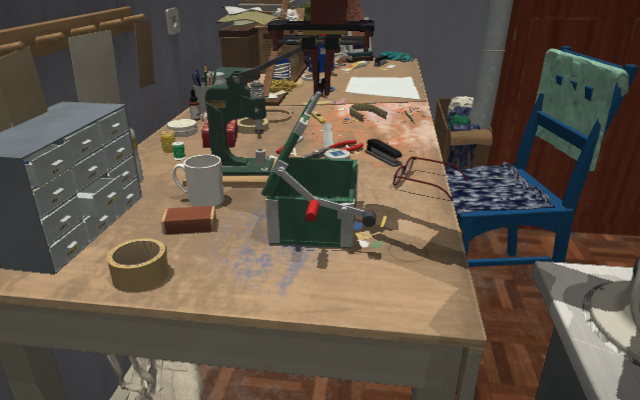

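```bash
python3 - <<'E'
from h import *
from plant import bot
off=np.array([-.001,0,.006])
for a in (1.08,1.10,1.12,1.13,1.14,1.15,1.16,1.17,1.18,1.19,1.2):
    bot.move_linear(tcp(a)+off,feed=.04)
    s=bot.sense();f=s["contact_force"];T=X*np.sin(a)+Z*np.cos(a);O=-X*np.cos(a)+Z*np.sin(a)
    print(a,round(s["t"],2),(s["ee_pos"]-tcp(a)).round(4),f.round(1),"tang",round(-f@T,1),"out",round(-f@O,1))
    if -f@T>14:break
c=snap(bot,"side","s3")
a=cv2.imread("pics/s3.png")[80:260,240:400];cv2.imwrite("pics/s3c.png",cv2.resize(a,None,fx=3.3,fy=3.3))
E
```

```text
1.08 8.54 [-0.0007 -0.0003  0.0044] [ 3.1 -3.5 -8. ] tang 1.1 out 8.4
1.1 8.79 [-0.0006 -0.0004  0.0045] [  2.8  -4.3 -10.5] tang 2.3 out 10.6
1.12 9.04 [-0.0003 -0.0003  0.0049] [  2.9  -4.4 -10.8] tang 2.2 out 10.9
1.13 9.29 [-0.0004 -0.0003  0.0048] [ 3.7 -4.2 -9.2] tang 0.7 out 9.8
1.14 9.54 [-0.0006 -0.0003  0.0049] [  0.8  -5.6 -11.2] tang 4.0 out 10.4
1.15 9.79 [-0.0014 -0.0004  0.0045] [ -1.   -5.  -12.3] tang 6.0 out 10.8
1.16 10.04 [-0.0025 -0.0004  0.0042] [ -7.   -4.2 -12.1] tang 11.3 out 8.3
1.17 10.29 [-0.0038 -0.0004  0.0037] [-12.3  -4.1 -13.6] tang 16.7 out 7.7
```

View pics/s3c.png

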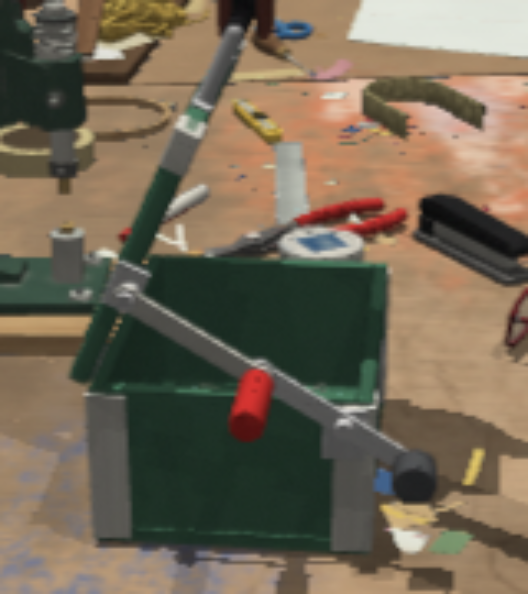

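The stay looks straight and the lid is taut, so I'll let go.

```bash
python3 - <<'E'
from h import *
from plant import bot
bot.gripper_to(1.)
s=bot.sense();print(s["t"],s["ee_pos"],s["contact_force"].round(2),s["gripper_width"])
p=s["ee_pos"]
bot.move_linear(p+[0,0,.07],feed=.12)
s=bot.sense();print(s["t"],s["contact_force"].round(2))
bot.dwell(.2)
d={}
for n in("side","top"):d[n]=snap(bot,n,n+"4")
pickle.dump(d,open("c4.pkl","wb"))
a=cv2.imread("pics/side4.png")[80:260,240:400];cv2.imwrite("pics/s4c.png",cv2.resize(a,None,fx=3.3,fy=3.3))
a=cv2.imread("pics/top4.png")[155:275,285:425];cv2.imwrite("pics/t4c.png",cv2.resize(a,None,fx=5,fy=5))
print(bot.sense()["t"])
E
```

```text
11.5833 [ 0.55581015 -0.25073779  0.2957021 ] [ 0.18 -0.01 -0.78] 0.9986862303542785
12.3167 [-0.05 -0.25 -0.05]
12.6167
```

View pics/s4c.png

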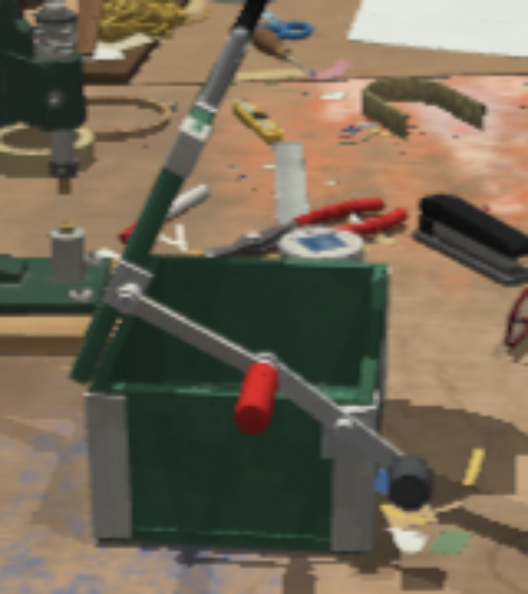

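View pics/t4c.png

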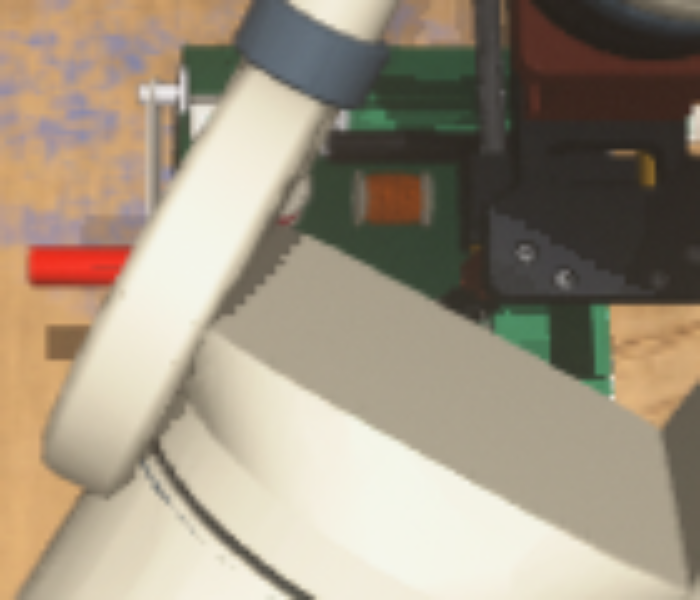

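The stay has gone past straight, with the pin higher than before, and the lid stands on its own. The pin's outer end is at top (291, 207.8) and side (317.3, 205.8).

```bash
python3 - <<'E'
from h import *
from plant import bot
d=pickle.load(open("c4.pkl","rb"));s,t=d["side"],d["top"]
p,e=tri(t,(291,207.8),s,(317.3,205.8));print("pin outer",p,e)
P=p-Y*.012  # press point, 12 mm in from outer end
bot.dwell(.5)
bot.gripper_to(0.)
q=np.array([P[0],P[1],bot.sense()["ee_pos"][2]])
print(P,bot.inverse_kinematics(q,R),bot.inverse_kinematics(P,R))
bot.move_linear(q,feed=.25)
bot.move_linear([P[0],P[1],P[2]+.009+.025+.02],feed=.15,stop_force=6)
st=bot.sense();print(st["t"],st["ee_pos"],st["contact_force"].round(2),bot.finger_overhang)
snap(bot,"side","s5");snap(bot,"top","t5")
a=cv2.imread("pics/s5.png")[60:260,220:420];b=cv2.imread("pics/t5.png")[135:335,245:445]
cv2.imwrite("pics/b5.png",cv2.resize(np.hstack([a,b]),None,fx=2,fy=2))
E
```

```text
pin outer [ 0.52619388 -0.08238102  0.12173165] 0.00011659770190510454
[ 0.52650585 -0.09437697  0.12173165] [-2.40974293e-01 -2.64605126e-02  1.13856341e+00 -4.44089210e-16
  2.02948976e+00 -2.66974293e-01] [-2.40974293e-01 -7.24077294e-02  1.61791758e+00 -4.44089210e-16
  1.59608280e+00 -2.66974293e-01]
16.6583 [ 0.52698815 -0.09452247  0.17699736] [ 0.06 -0.32 -0.43] 0.025
```

View pics/b5.png

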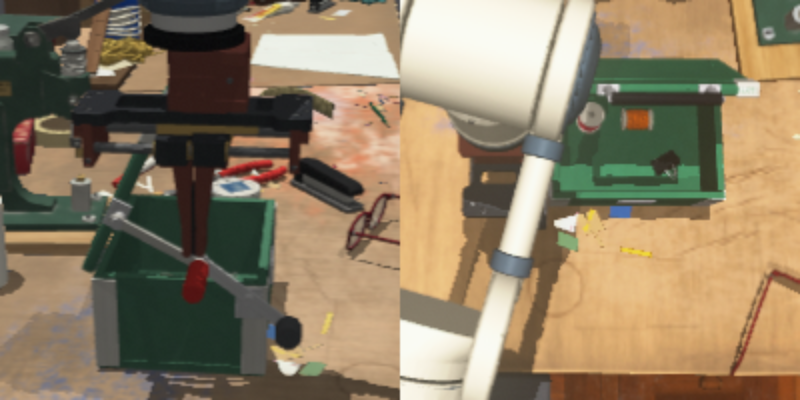

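The closed fingers sit just above the pin, outside the lid. I'll push now.

```bash
python3 - <<'E'
from h import *
from plant import bot
c=bot.move_linear(bot.sense()["ee_pos"]-[0,0,.035],feed=.04,stop_force=2.)
s=bot.sense();print(c,s["t"],s["ee_pos"],s["contact_force"].round(2))
p=s["ee_pos"]
c=bot.move_linear(p+X*.014-Z*.028,feed=.06,stop_force=30)
s=bot.sense();print(c,s["t"],s["ee_pos"],s["contact_force"].round(2))
d=snap(bot,"side","s6")
bot.move_linear(s["ee_pos"]+Y*.06,feed=.15,stop_force=10)
s=bot.sense();print(s["t"],s["contact_force"].round(2))
d=snap(bot,"side","s7")
a=np.hstack([cv2.imread(f"pics/s{i}.png")[60:260,220:420] for i in(6,7)])
cv2.imwrite("pics/b6.png",cv2.resize(a,None,fx=2,fy=2))
E
```

```text
True 17.3417 [ 0.52657787 -0.09429692  0.15227745] [0.78 0.11 1.26]
False 18.025 [ 0.54019867 -0.09379396  0.1235173 ] [0.32 0.25 0.4 ]
18.625 [-0.14 -0.36 -0.56]
```

View pics/b6.png

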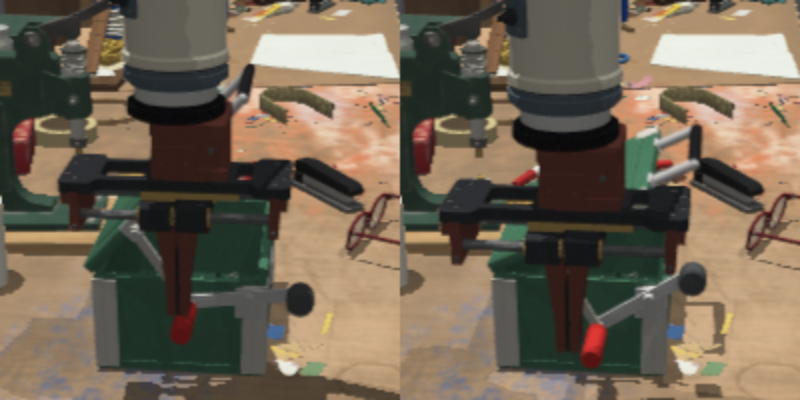

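The stay has broken and the lid is sinking. I'll move the gripper up and clear, wait, then check.

```bash
python3 - <<'E'
from h import *
from plant import bot
p=bot.sense()["ee_pos"]
bot.move_linear(p+[-.05,.03,.12],feed=.15)
bot.dwell(3)
d={}
for n in("side","top"):d[n]=snap(bot,n,n+"8")
bot.dwell(.5);snap(bot,"side","side9")
x,y=[cv2.imread(f"pics/side{i}.png")[120:270,250:400].astype(int) for i in(8,9)];print("diff",abs(x-y).max())
z=cv2.imread("pics/side0.png")[120:270,250:400]
cv2.imwrite("pics/b8.png",cv2.resize(np.hstack([z,x.astype(np.uint8)]),None,fx=2.6,fy=2.6))
s=bot.sense();print(s["t"],s["contact_force"].round(2),s["ee_pos"])
E
```

```text
diff 67
23.3667 [-0.32 -0.33 -0.64] [ 0.48869905 -0.00434264  0.2436984 ]
```

View pics/b8.png

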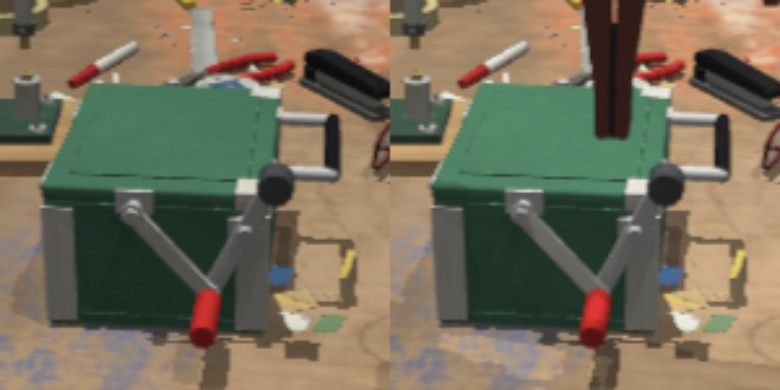

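View pics/side8.png

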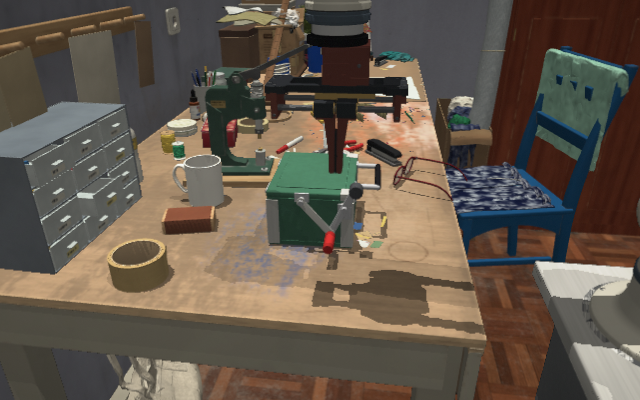

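```bash
python3 - <<'E'
from h import *
from plant import bot
snap(bot,"side","sideA");bot.dwell(.5)
I=lambda n:cv2.imread(f"pics/{n}.png").astype(int)
m=abs(I("side9")-I("sideA")).max(2)[120:270,250:400];v,u=np.where(m>25);print(list(zip(u+250,v+120))[:20],len(u))
m=abs(I("side0")-I("sideA")).max(2)[190:262,260:400];print((m>40).sum())
print(bot.sense()["t"])
bot.close_job()
E
```

```text
[(np.int64(323), np.int64(252))] 1
1
23.9167
the job is handed in; nothing more can be done
```

I lifted the lid by its bar until the stay went straight, with a pull of about 17 N at the end. When I opened the gripper the stay locked, and the lid stood untouched for more than 3 s. I then pushed the red pin down about 28 mm from outside the lid's width. The stay broke, the lid sank shut, and I backed the gripper away.

**Last checks before hand-in:**
- **Lid closed:** the final side picture matches the starting one around the stay and chest front; one pixel differed.
- **At rest:** two side pictures about half a second apart were the same apart from one pixel. An earlier pair showed a difference of 67 at some pixel, which I did not trace.
- **Robot clear:** it was touching nothing, with only sensor noise on the tool (under 1 N).

The job was handed in at about 24 s, against the 51 s limit. I could not read the joint angles, so the locked and closed states are judged from the pictures only. `close_job()` gave no verdict.

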